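Hook and snap the terminal cover onto the engraver's power supply

ROBOT

A 6-joint arm with a two-finger parallel gripper is mounted at the origin on the work surface. World frame = base frame: x ahead of the robot, y to its left, z up, the work surface at z = 0. Lengths are in mm, angles in rad, forces in N, time in s.
With the tool pointing down it reaches from about 300 to 775 mm from the base axis. Payload 14.6 kg.
Tool frame: the origin (TCP) lies at the very end of the fingers, on their centre line; the grasp point (between the pads) lies 19 mm behind it (grip_point_offset is the distance from the TCP to the grasp point, in mm); z points along the fingers, y is the line along which they close (so a half turn about z gives the same grasp; the last joint's range is limited). The gripper opens to 94 mm and grips with 3 to 60 N. Pads are 16 mm wide; open, the fingers measure 119 mm over their backs; the gripper's body (75 mm by 177 mm) begins 78 mm behind the grasp point.
Start: joints at [-1.391, 0.3, 1.521, -0, 1.321, -0.067], TCP at [134.36, -533.326, 167.946] pointing down, gripper open.
Joint ranges: [-3.03, 3.03], [-0.79, 2.21], [0.23, 2.52], [-1.04, 4.18], [0, 3.07], [-2.55, 2.55]. Speed limits (rad/s): [2.22, 2.22, 2.57, 3.14, 3.14, 3.14].

INTERFACE

Orientations are given as [roll, pitch, yaw] about the fixed x, y, z axes, in that order (R = Rz(yaw) Ry(pitch) Rx(roll)).
In Python, from cell import read_state, camera, camera_info, sign_off, grip_point_offset gives the robot as it stands.
- The arm moves only by the shell command python3 -m handwheel 'ROWS' [FORCE]. ROWS is text: rows parted by semicolons, each of 5 numbers parted by spaces: the shift along the world's x, y, z in units of 40 mm (1.0 is 40 mm), then the turn about the world's z in units of 5 degrees (1.0 is 5 degrees), then the closure, from 0 (fully open) to 1 (shut). In form: dx dy dz yaw gripper; .... A call has 1 to 12 rows; each row shifts and turns the commanded pose from where the row before left it; what a row does not reach is not made up. A row lasts 1/12 s, in which the tool goes at most 41.7 mm and 7.16 degrees, less where a joint would pass 70% of its speed; a pose out of reach is approached as far as the arm can. A call is refused whole if a number of a shift passes 1 or a number of a turn 1, either way. A call with a gripper value outside its range is refused whole. The fingers move at their own pace and stop on an object; FORCE is the grip in N (left out, the last holds). Time passes only in rows, so rows that do not move let the fingers close. It gives the time, the measured TCP pose, the force, the opening and the grip force at its end, in the units of the state.
- read_state(): the state, without advancing time (a new reading comes with each control period).
- camera(name): name is "scene" or "top"; returns (picture, depth): 420x560x3 uint8, red, green, blue; 420x560 float32, mm along the optical axis (not along the pixel's ray), 0 where there is no reading.
- camera_info(name): a dict with "intrinsics" (3x3 intrinsics, pixels), "world_from_camera" (4x4, takes a point from camera to world coordinates). Camera axes: x right, y down, z forward; pixel columns grow to the right and rows downward; lengths in mm; the calibration is good to about 2 mm. A picture is of the moment at which its call begins. camera_info takes no time and is no camera call.
- sign_off(): hands the job in; it is judged then, once.
The state is a dict: "clock": time; "joints": joint angles; "qd": joint speeds; "effort": joint torques, N m; "eef_pos": TCP position; "eef_rot": TCP orientation; "wrist_force": force on the tool from outside, world axes, zero at the start; "moment": the same for the moment, N m; "finger_gap": finger opening in mm; "finger_force": force on a finger pad.
Only numpy, scipy, OpenCV 4.12 (cv2) and the standard library are available. Lean on these libraries where they do the work, as an engineer would, in place of code of your own. Each camera call takes 0.05 s, during which the arm holds its last target. There are 200 camera calls.

TASK

Put the terminal cover back on the engraver's power-supply case: hook its front lip under the keeper strip while the cover is still tilted, then pivot it down and press until the catch snaps over its rear edge and it lies flat, without forcing it. The seat frame is set a little differently in every case, so feel for the slot. Let go of it, and leave the other cover (the one without a lip) and everything else on the table where they are.

Things in the scene. Friction and masses are not known exactly. Their poses are not given: they have to be found in the camera images.
- cover_grip (a point): Middle of the grip rib of the loose grey steel terminal cover (about 0.09 kg, lies rib up). Frame = the cover's: x from lip (-x) to rear edge (+x), z out of its top. Rib 10 mm thick (x), 50 long (y), 25 high. Plate 5 mm thick, 80 wide, from 48 mm in front of this point to 60 behind; its underside is 17.5 mm below. Thin black lines on top lie behind the rib.
- lip (a point): Middle of the front end of the cover's lip (tongue), half-way through its thickness: 60 mm in front of cover_grip, 16 mm below it. The lip sticks out 12 mm from the plate's front edge, is 50 mm wide, 3 mm thick, level with the plate's underside.
- rear (a point): Middle of the lower edge of the cover's rear end (60 mm behind cover_grip, 17.5 mm below it).
- case: The engraver's power-supply case: off-white steel box, 235 x 112 mm, 47 mm high, fixed to the table, with an open bay in its top that shows a green board, and vent holes in the rear part. Origin on the table under the bay point; x from the keeper strip (robot's side) to the catch, z up. The cover may not be pressed on it with more than 50 N.
- bay (a point): Nominal middle of the cover's seat in the case, level with the ledges the cover rests on, 42 mm above the table; axes as case. The seat frame (sill, keeper strip, ledges, catch) sits up to 8 mm in front of or behind its nominal place along x, unknown and not reported; it stays put. In the frame: end wall at x -60, rear bar at +62 mm; case side rims at y -43.5 and +43.5, 5 mm high.
- slot (a point): Nominal middle of the slot's mouth, under the inner edge of the keeper strip: 51 mm in front of bay, 4 mm above the ledges; true x up to 8 mm off. Slot 8 mm high, 9 mm deep to its end wall; strip 4 mm thick. Its floor (a sill, ledge level) runs 27 mm from the mouth back into the bay: the lip can be set down there and slid in. It enters only tilted, rear end up 8 to 28 degrees.
- catch (a joint): Sprung black catch, 30 mm wide, mid rear of the seat frame: metres pushed back (+x); 0 = forward, 0.009 = stop. Nose nominally 57 mm behind bay, 6 mm above the ledges; slippery 45 degree ramp up to 20 mm above them. Takes 3 N at first, 5 N at 5 mm. The rear edge pressed down (5 to 10 N there) pushes it back some 4 mm, then it jumps over the cover's top and reads about 0.
- blank_mid (a point): Another unit's cover, to be left alone: the same grey and the same kind of rib (10 x 50 x 25 mm), but 80 x 84 mm and without a lip. The middle of its rib. It and the terminal cover lie side by side on the robot's left, either one nearer to the middle.
- tape: Roll of yellow tape lying flat, diameter 72 mm, 24 mm high. Bystander; middle of its underside.
- wrench: Steel wrench lying on the table. Bystander; a point on its underside.
- motor: Stepper motor standing shaft up, 42 x 42 x 70 mm. Bystander; middle of its underside.
- fan: Small black cooling fan lying flat, 60 x 60 x 20 mm. Bystander; middle of its underside.
- can_cap: White screw cap with a spout, diameter 54 mm, 45 mm high. Bystander; middle of its underside.
- mug: White mug, diameter 80 mm, 90 mm high. Bystander; middle of its underside.
Not all that is in view belongs to the job. What is shaped like the part that bears cover_grip but brown is not meant.

How it is judged (in metres and radians):
On the way:
1. the lip is down at the slot end of the bay, no more than 6 mm above the ledges, while the cover is still tilted by more than 0.08 rad (about 5 degrees) (x of lip in the frame of bay between -0.072 and -0.025 m and z of lip in the frame of bay between -0.003 and 0.0075 m and angle between the z axis of cover_grip and the z axis of bay, either way round above 0.08 rad), for 0.1 s.
At the end, for the whole second after the job is handed in: The cover lies flat in its seat (within 0.03 rad), lip down in its slot under the keeper strip (within 2.5 mm of ledge height) and within 6 mm of the middle, rear edge down on the ledge (within 2 mm), and the catch has sprung forward over it (reads under 1.5 mm) (x of lip in the frame of bay between -0.072 and -0.048 m and z of lip in the frame of bay between -0.003 and 0.004 m and angle between the z axis of cover_grip and the z axis of bay, either way round below 0.03 rad and z of rear in the frame of bay between -0.003 and 0.002 m and y of lip in the frame of bay between -0.006 and 0.006 m and value of joint catch below 0.0015 m); the robot touches nothing.
It fails at once if the cover is forced against the case with over 50 N (contact force between cover and case above 50 N).
It fails at once if a bystander or the other cover is moved by more than 40 mm (distance of any of blank_mid, tape, wrench, motor, fan, can_cap, mug from where it was at the start of the episode above 0.04 m).
It also fails if it takes over 54 s, if anything falls off the work surface, if the arm or the gripper's body presses on something with over 40 N, if the wrist force passes 120 N, or if a joint passes its speed limit or range.

## Working session

There is one attempt and no reset: what is moved stays moved. The work goes in short steps, Python scripts to look and compute and a shell command to move; the robot and the scene stay as the last step left them, time stands still between calls to the robot, and variables do not carry over. Pictures are saved under pics/ and viewed, at most 10 in all, crops included, and the job is handed in when it is done.

```bash
mkdir -p pics; ls
cat > h.py <<'E'
import numpy as np, cv2
from cell import *
def grab(n):
    im,d=camera(n); i=camera_info(n); return im,d,np.array(i["intrinsics"]),np.array(i["world_from_camera"])
def pts(d,K,T):
    v,u=np.mgrid[:d.shape[0],:d.shape[1]]
    P=np.stack([(u-K[0,2])/K[0,0]*d,(v-K[1,2])/K[1,1]*d,d],-1)
    return P@T[:3,:3].T+T[:3,3]
def ray(u,v,z,K,T):
    r=T[:3,:3]@np.array([(u-K[0,2])/K[0,0],(v-K[1,2])/K[1,1],1]); o=T[:3,3]
    return o+r*(z-o[2])/r[2]
E
python3 - <<'E'
from h import *
for n in("top","scene"):
    im,d,K,T=grab(n); cv2.imwrite(f"pics/{n}0.png",im[...,::-1]); np.savez(f"{n}0.npz",im=im,d=d,K=K,T=T); print(K.round(1).tolist(),T.round(3).tolist())
print(read_state())
E
```

```text
pics
[[389.2, 0.0, 283.1], [0.0, 389.2, 204.7], [0.0, 0.0, 1.0]] [[0.002, -0.983, 0.184, 355.345], [-1.0, -0.003, -0.003, -38.144], [0.003, -0.184, -0.983, 1013.295], [0.0, 0.0, 0.0, 1.0]]
[[427.1, 0.0, 283.2], [0.0, 427.1, 204.6], [0.0, 0.0, 1.0]] [[-0.588, 0.64, -0.495, 1068.628], [0.809, 0.475, -0.346, 325.996], [0.014, -0.604, -0.797, 944.348], [0.0, 0.0, 0.0, 1.0]]
{'clock': 0.1, 'joints': array([-1.39057848e+00,  3.00362926e-01,  1.52151637e+00, -3.10108274e-05,
        1.32072285e+00, -6.65993776e-02]), 'qd': array([ 0.0008544 , -0.00273623, -0.00051561, -0.00012158, -0.00050998,
        0.00045628]), 'effort': array([ 2.07004960e-03, -5.32642722e+01, -3.53283191e+01,  7.09267915e-02,
        2.35034258e-02, -7.09016649e-05]), 'eef_pos': array([ 134.31379802, -533.06026431,  167.47306735]), 'eef_rot': array([-3.14058340e+00, -3.72097262e-05,  2.46824897e-01]), 'wrist_force': array([ 0.23637197, -0.66394978,  0.22604882]), 'moment': array([0.00481449, 0.00096918, 0.03122199]), 'finger_force': 0.0, 'finger_gap': 94.16435781515938}
```

View pics/top0.png

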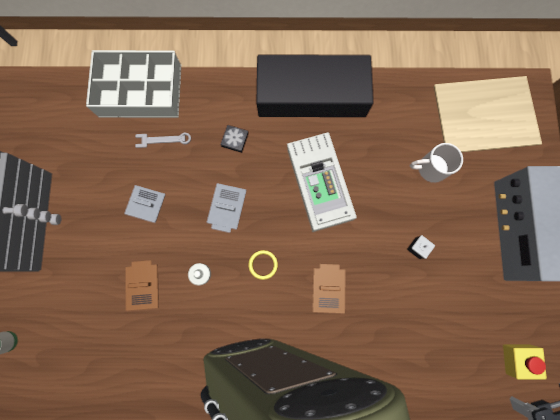

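View pics/scene0.png

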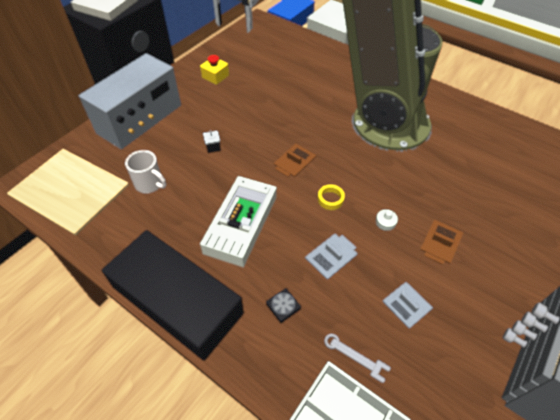

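The top view shows two grey covers, at (145,203) and (227,207). The one at (227,207) has a tongue at (221,228), so it fits the description. The one at (145,203) looks lipless, and the brown ones at (141,287) and (329,288) aren't meant. The case is at (321,180), with its robot-side end at (333,220). I'll check this in an enlarged crop and measure at the same time.

Run:
```python
from h import *
z=np.load("top0.npz"); im,d,K,T=[z[k] for k in("im","d","K","T")]
c=im[120:240,110:370]; cv2.imwrite("pics/crop1.png",cv2.resize(c,None,fx=3,fy=3,interpolation=cv2.INTER_CUBIC)[...,::-1])
for nm in("top","scene"):
    z=np.load(nm+"0.npz"); im,d,K,T=[z[k] for k in("im","d","K","T")]
    P=pts(d,K,T)
    h=P[...,2]; X,Y=P[...,0],P[...,1]
    hsv=cv2.cvtColor(im,cv2.COLOR_RGB2HSV)
    print(nm,"table z",np.median(h[(abs(X-400)<60)&(abs(Y-50)<40)]))
    # grey low saturation
    m=((hsv[...,1]<75)&(hsv[...,2]>100)&(X>350)&(X<700)&(Y>-300)&(Y<350)).astype(np.uint8)
    n,l,s,ce=cv2.connectedComponentsWithStats(m)
    for i in range(1,n):
        if s[i,4]<250: continue
        q=l==i; cs=cv2.findContours(q.astype(np.uint8),0,2)[0]
        w=P[q]; 
        for lo,hi in((1,12),(20,36),(37,60)):
            k=w[(w[:,2]>lo)&(w[:,2]<hi)]
            if len(k)>15:
                r=cv2.minAreaRect(k[:,:2].astype(np.float32)); print(i,ce[i].round(),(lo,hi),len(k),k.mean(0).round(1),np.round(r[0],1),np.round(r[1],1),round(r[2],1))
```

```text
top table z 1.028241966896985
101 [321. 184.] (1, 12) 75 [ 556.5 -118.3    5.5] [ 599.5 -144. ] [227.2 123.8] 16.5
101 [321. 184.] (20, 36) 404 [ 590.4 -138.    29.2] [ 598.7 -138.3] [228.7 111.2] 16.4
101 [321. 184.] (37, 60) 2722 [ 592.9 -138.5   47.3] [ 601.9 -138.3] [234.9 113.1] 16.4
117 [226. 207.] (1, 12) 1248 [537.2 109.    5.7] [535.7 110.5] [ 83.3 121.9] 77.3
117 [226. 207.] (20, 36) 82 [534.8 108.   29.9] [535.5 108.3] [48.1 10.4] 77.9
118 [147. 204.] (1, 12) 729 [546.1 314.3   5.8] [545.3 320.9] [79.8 82.9] 75.1
118 [147. 204.] (20, 36) 78 [546.5 322.5  30.2] [546.6 322.2] [49.2 10. ] 74.1
136 [199. 272.] (20, 36) 244 [369.4 168.5  25.1] [371.1 169.4] [39.6 50.6] 0.1
136 [199. 272.] (37, 60) 50 [364.7 168.6  44.4] [364.6 169.2] [16.9 16.2] 0.4
scene table z 1.2268571382885511
1 [242. 216.] (1, 12) 122 [ 581.4 -142.8    4.8] [ 585.8 -152.6] [274.  135.3] 16.2
1 [242. 216.] (20, 36) 283 [ 600.3 -107.5   29. ] [ 598.1 -130.7] [237.9 101.6] 16.1
1 [242. 216.] (37, 60) 2309 [ 599.8 -132.7   47. ] [ 599.9 -137.2] [237.4 114.6] 16.3
2 [386. 220.] (1, 12) 57 [382.9 174.6   6.3] [372.8 168.8] [59.5 37.7] 88.1
2 [386. 220.] (20, 36) 202 [373.2 173.1  25.1] [371.4 172.2] [41.5 53.1] 0.8
2 [386. 220.] (37, 60) 45 [367.5 173.1  43.5] [365.  172.8] [18.  18.3] 8.2
3 [332. 255.] (1, 12) 1172 [542.6 111.1   5.5] [535.8 109.9] [ 85.5 125.2] 77.6
3 [332. 255.] (20, 36) 100 [537.8 112.   28.9] [536. 112.] [48.3 11.9] 78.0
6 [404. 302.] (1, 12) 783 [551.3 315.1   5.9] [546.2 321.6] [82.5 87.2] 74.3
6 [404. 302.] (20, 36) 127 [549.  325.3  28.6] [547.6 325.7] [49.1 11.1] 72.5
```

View pics/crop1.png

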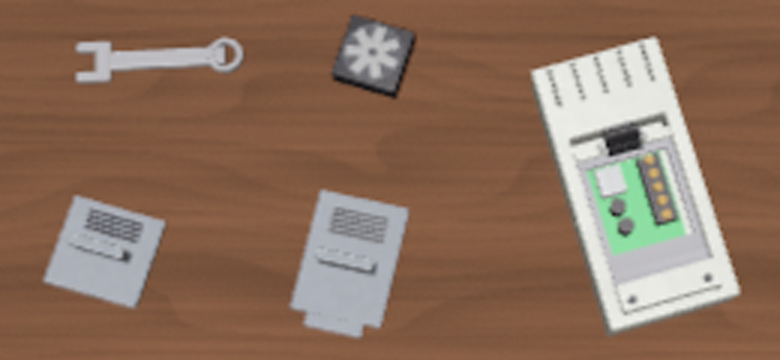

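The crop confirms it: the cover in the middle of the crop has the lip at its lower end and vent lines behind the rib, and the left one has no lip. The rib is at about (536,110) with yaw -12°, and the case yaw is 16.4°. I'll start moving and measure the seat meanwhile.

```bash
python3 -m handwheel '.5 .85 0 -.44 0;.5 .85 0 -.44 0;.5 .85 0 -.44 0;.5 .85 0 -.44 0;.5 .85 0 -.44 0;.5 .85 0 -.44 0;.5 .85 0 -.44 0;.5 .85 0 -.44 0;.5 .85 0 -.44 0;.5 .85 0 -.44 0;.5 .85 0 -.44 0;.5 .85 0 -.44 0' 8
```

```text
clock: 1.1
eef_pos: [374.8, -123.4, 168.0]
eef_rot: [3.142, -0.0, -0.216]
wrist_force: [1.0, -0.3, 0.1]
finger_gap: 94.2
finger_force: 0.0
```

Run:
```python
from h import *
a=np.radians(16.4); R=np.array([[np.cos(a),-np.sin(a)],[np.sin(a),np.cos(a)]])
c0=np.array([601.,-138.])
for nm in("top","scene"):
    z=np.load(nm+"0.npz"); im,d,K,T=[z[k] for k in("im","d","K","T")]
    P=pts(d,K,T); L=(P[...,:2]-c0)@R; h=P[...,2]
    ok=(abs(L[...,0])<125)&(abs(L[...,1])<62)
    print(nm)
    for y0,y1 in((-42,-30),(-25,-16),(-12,12),(18,25),(30,42)):
        row=[]
        for x in range(-122,125,6):
            q=ok&(abs(L[...,0]-x-3)<3)&(L[...,1]>y0)&(L[...,1]<y1)
            row.append(f"{x+3}:{np.median(h[q]):.0f}/{int(np.median(im[q].mean(-1)))}" if q.sum()>2 else f"{x+3}:-")
        print((y0,y1)," ".join(row))
    g=(im[...,1]>im[...,0].astype(int)+25)&ok
    dark=(im.max(-1)<60)&ok&(h>45)
    for n,q in(("green",g),("dark",dark)):
        print(n,q.sum(),L[q].min(0).round(),L[q].max(0).round(),h[q].mean().round(1),L[q].mean(0).round(1))
# rectified top view of case at z=47
z=np.load("top0.npz"); im,d,K,T=[z[k] for k in("im","d","K","T")]
xs,ys=np.meshgrid(np.arange(125,-125,-.5),np.arange(65,-65,-.5),indexing="ij")
W=np.stack([xs,ys],-1)@R.T+c0
W=np.concatenate([W,np.full(xs.shape+(1,),47.)],-1)
C=(W-T[:3,3])@T[:3,:3]; u=(C[...,0]/C[...,2]*K[0,0]+K[0,2]).astype(np.float32); v=(C[...,1]/C[...,2]*K[1,1]+K[1,2]).astype(np.float32)
cv2.imwrite("pics/rect.png",cv2.remap(im,u,v,cv2.INTER_CUBIC)[...,::-1])
```

```text
top
(-42, -30) -119:6/104 -113:48/230 -107:47/196 -101:53/226 -95:54/220 -89:56/229 -83:55/222 -77:42/193 -71:43/190 -65:43/191 -59:42/192 -53:41/194 -47:23/189 -41:22/195 -35:36/196 -29:24/194 -23:41/196 -17:30/196 -11:34/193 -5:37/195 1:38/195 7:37/189 13:38/188 19:30/192 25:42/191 31:47/198 37:47/228 43:- 49:23/164 55:47/228 61:48/228 67:49/229 73:49/230 79:47/228 85:48/228 91:49/228 97:47/229 103:48/227 109:49/228 115:48/219 121:- 127:-
(-25, -16) -119:2/95 -113:47/227 -107:46/205 -101:54/228 -95:57/229 -89:55/229 -83:52/218 -77:42/194 -71:42/194 -65:45/192 -59:43/193 -53:21/180 -47:22/175 -41:23/163 -35:36/145 -29:34/136 -23:35/132 -17:36/147 -11:35/124 -5:36/147 1:35/130 7:34/148 13:34/120 19:35/157 25:42/184 31:47/189 37:53/214 43:- 49:41/166 55:48/229 61:48/230 67:48/229 73:48/228 79:47/228 85:49/195 91:49/178 97:48/202 103:48/197 109:47/195 115:49/205 121:- 127:-
(-12, 12) -119:3/103 -113:48/229 -107:46/194 -101:55/230 -95:56/230 -89:55/230 -83:54/224 -77:43/193 -71:43/194 -65:43/192 -59:43/192 -53:21/181 -47:21/176 -41:21/176 -35:21/174 -29:22/174 -23:21/175 -17:21/174 -11:
[... 2737 characters left out ...]
241 19:- 25:43/228 31:46/235 37:45/173 43:- 49:- 55:48/250 61:48/249 67:47/249 73:48/249 79:46/247 85:48/222 91:48/220 97:47/213 103:48/207 109:48/215 115:39/174 121:7/148 127:-
(30, 42) -119:- -113:48/245 -107:- -101:55/239 -95:54/229 -89:51/247 -83:49/213 -77:42/211 -71:43/212 -65:44/211 -59:41/202 -53:38/158 -47:44/210 -41:42/211 -35:- -29:42/211 -23:43/203 -17:43/218 -11:42/217 -5:42/209 1:44/203 7:44/223 13:43/213 19:42/213 25:43/220 31:46/242 37:42/215 43:- 49:- 55:48/250 61:49/250 67:47/249 73:48/249 79:48/249 85:47/242 91:47/249 97:47/249 103:48/249 109:48/249 115:46/232 121:19/151 127:-
green 364 [-68. -34.] [35. 39.] 24.5 [-34.9   4.5]
dark 58 [ 28. -11.] [50. 16.] 60.1 [41.9  2. ]
```

View pics/rect.png

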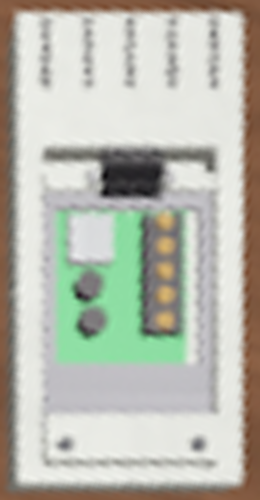

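The rectified view shows the strip's inner edge at row 411 and the catch at (132,177). So the true slot mouth is at about -81.7 mm in the case-centred frame, which puts the seat origin at about (571.7,-147.1). Next I go over the rib.

```bash
python3 -m handwheel '.5 .73 0 0 0;.5 .73 0 0 0;.5 .73 0 0 0;.5 .73 0 0 0;.5 .73 0 0 0;.5 .73 0 0 0;.5 .73 0 0 0;.53 .73 0 0 0;0 0 -.9 0 0;0 0 -.9 0 0;0 0 -.9 0 0;0 0 0 0 0' 10
```

```text
clock: 2.1
eef_pos: [531.7, 107.9, 53.4]
eef_rot: [3.138, 0.01, -0.214]
wrist_force: [-1.0, 0.9, -0.3]
finger_gap: 93.9
finger_force: 0.0
```

```bash
python3 -m handwheel '.1 .05 -.5 0 0;0 0 -.55 0 0;0 0 0 0 0'
python3 - <<'E'
from h import *
print(read_state()["eef_pos"])
E
```

```text
clock: 2.35
eef_pos: [538.3, 110.0, 16.2]
eef_rot: [3.14, 0.004, -0.214]
wrist_force: [-0.4, 0.4, -0.2]
finger_gap: 94.0
finger_force: 0.0
[538.31066829 110.00499195  16.17459794]
```

```bash
python3 -m handwheel '-.05 0 0 0 0;0 0 0 0 0;0 0 0 0 0'
```

```text
clock: 2.6
eef_pos: [538.4, 110.4, 20.0]
eef_rot: [-3.141, -0.002, -0.214]
wrist_force: [0.7, -0.1, -1.9]
finger_gap: 94.2
finger_force: 0.0
```

```bash
python3 -m handwheel '-.06 0 -.14 0 0;0 0 -.13 0 0;0 0 0 0 0;0 0 0 0 0'
```

```text
clock: 2.93
eef_pos: [535.0, 110.2, 6.9]
eef_rot: [3.141, 0.001, -0.214]
wrist_force: [0.3, 0.9, -0.2]
finger_gap: 94.1
finger_force: 0.0
```

```bash
python3 -m handwheel '0.01 0 .06 0 0;0 0 0 0 0;0 0 0 0 .5;0 0 0 0 .6;0 0 0 0 .6;0 0 0 0 .6;0 0 0 0 .6;0 0 0 0 .6;0 0 0 0 .6;0 0 0 0 .6' 15
```

```text
clock: 3.77
eef_pos: [535.5, 110.3, 9.5]
eef_rot: [3.142, 0.0, -0.214]
wrist_force: [0.4, 0.1, 1.0]
finger_gap: 43.9
finger_force: 0.0
```

The fingers closed past 50 mm without meeting the rib, so I'll look.

Run:
```python
from h import *
s=read_state(); print(s["finger_gap"],s["finger_force"],s["clock"])
a=grab("scene")[0]; b=grab("top")[0]
A=cv2.resize(a[180:330,240:440],(720,540),interpolation=2); B=cv2.resize(b[140:260,160:300],None,fx=4,fy=4,interpolation=2)[:540]
cv2.imwrite("pics/g1.png",A[...,::-1])
```

```text
43.891995211837525 0.0 3.7667
```

View pics/g1.png

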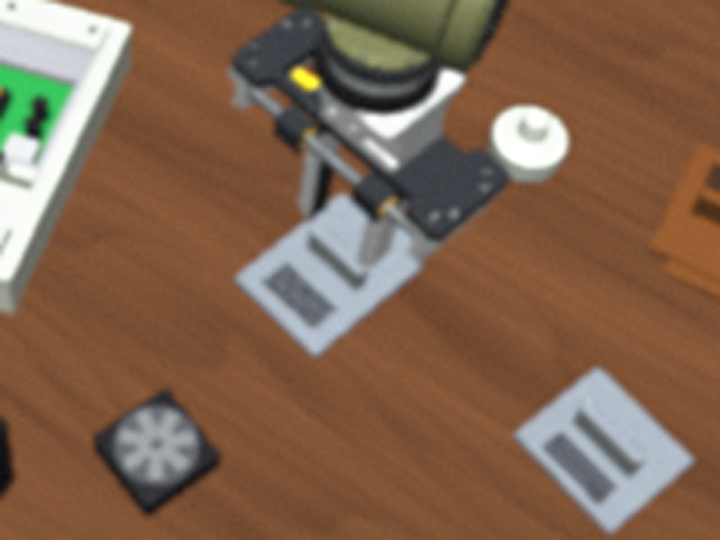

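Run:
```python
from h import *
for n in("scene","top"):
    im,d,K,T=grab(n); P=pts(d,K,T)
    hsv=cv2.cvtColor(im,cv2.COLOR_RGB2HSV)
    a=np.radians(-12.3); R=np.array([[np.cos(a),-np.sin(a)],[np.sin(a),np.cos(a)]])
    L=(P[...,:2]-[535.5,110.3])@R; h=P[...,2]
    m=(abs(L[...,0])<80)&(abs(L[...,1])<60)&(hsv[...,1]<75)&(h<80)&(h>2)
    for lo,hi in((3,9),(12,24),(25,34),(35,45),(45,60)):
        q=m&(h>lo)&(h<hi); 
        if q.sum(): print(n,lo,hi,q.sum(),np.percentile(L[q],[2,50,98],axis=0).round(1).tolist())
    if n=="scene": np.savez("g1.npz",im=im)
```

```text
scene 3 9 876 [[-47.6, -37.9], [18.5, 5.3], [59.3, 40.1]]
scene 12 24 48 [[-1.0, -21.7], [4.6, 4.5], [6.0, 26.1]]
scene 25 34 80 [[-4.4, -21.7], [2.1, 0.7], [5.9, 25.4]]
scene 45 60 31 [[-6.7, -27.2], [7.7, -18.4], [10.0, 31.7]]
top 3 9 80 [[-41.7, -40.9], [21.7, -29.9], [48.7, -20.7]]
```

```bash
python3 -m handwheel '0 0 0 0 .6;0 0 0 0 .6' 15;  python3 -m handwheel '0 0 0 0 .7;0 0 0 0 .7;0 0 0 0 .7'
```

```text
clock: 4.13
eef_pos: [535.6, 110.3, 9.6]
eef_rot: [3.142, -0.0, -0.214]
wrist_force: [-0.0, -0.2, -0.2]
finger_gap: 37.4
finger_force: 0.0
clock: 4.38
eef_pos: [535.6, 110.3, 9.6]
eef_rot: [3.142, -0.0, -0.214]
wrist_force: [0.2, 0.9, 0.2]
finger_gap: 28.6
finger_force: 0.0
```

Run:
```python
from h import *
im,d,K,T=grab("scene"); P=pts(d,K,T)
for u,v in((342.8,252.8),(326,238)):
  for z in(9,30): print(u,v,z,ray(u,v,z,K,T).round(1), P[int(v),int(u)].round(1))
p=np.array([535.6,110.3,9.6]); 
for z in (9.6,28.6,60,90):
  c=(np.array([535.6,110.3,z])-T[:3,3])@T[:3,:3]; print(z,(c[:2]/c[2]*K[0,0]+K[:2,2]).round(1))
cv2.imwrite("pics/g2.png",cv2.resize(im[170:290,270:390],(720,600) and (600,600),interpolation=2)[...,::-1])
```

```text
342.8 252.8 9 [520.9 131.1   9. ] [518.9 127.8   6.9]
342.8 252.8 30 [533.2 135.5  30. ] [518.9 127.8   6.9]
326 238 9 [508.7  72.8   9. ] [539.9  86.9  61.1]
326 238 30 [521.3  78.5  30. ] [539.9  86.9  61.1]
9.6 [332.8 252.5]
28.6 [333.6 248.6]
60 [335.  241.9]
90 [336.4 235.1]
```

View pics/g2.png

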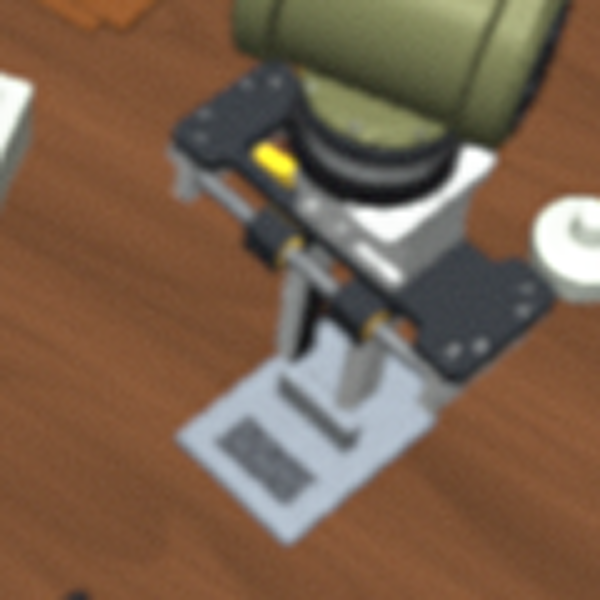

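Run:
```python
from h import *
im,d,K,T=grab("scene"); P=pts(d,K,T)
for u in(328,329,330,337,339,341):
  print(u,[(v,*P[v,u].round(0).astype(int)) for v in range(226,258,3)])
```

```text
328 [(226, np.int64(539), np.int64(86), np.int64(112)), (229, np.int64(539), np.int64(88), np.int64(101)), (232, np.int64(539), np.int64(89), np.int64(89)), (235, np.int64(541), np.int64(91), np.int64(80)), (238, np.int64(541), np.int64(93), np.int64(68)), (241, np.int64(540), np.int64(94), np.int64(54)), (244, np.int64(533), np.int64(92), np.int64(30)), (247, np.int64(537), np.int64(95), np.int64(24)), (250, np.int64(537), np.int64(97), np.int64(10)), (253, np.int64(542), np.int64(100), np.int64(6)), (256, np.int64(550), np.int64(105), np.int64(6))]
329 [(226, np.int64(542), np.int64(90), np.int64(119)), (229, np.int64(540), np.int64(91), np.int64(104)), (232, np.int64(543), np.int64(93), np.int64(97)), (235, np.int64(540), np.int64(93), np.int64(81)), (238, np.int64(539), np.int64(95), np.int64(67)), (241, np.int64(538), np.int64(95), np.int64(53)), (244, np.int64(532), np.int64(94), np.int64(30)), (247, np.int64(537), np.int64(98), np.int64(26)), (250, np.int64(538), np.int64(100), np.int64(14)), (253, np.int64(540), np.int64(102), np.int64(6)), (256, np.int64(546), np.int64(107),
[... 1579 characters left out ...]
int64(130), np.int64(59)), (253, np.int64(539), np.int64(128), np.int64(29)), (256, np.int64(544), np.int64(132), np.int64(26))]
341 [(226, np.int64(557), np.int64(125), np.int64(167)), (229, np.int64(566), np.int64(130), np.int64(171)), (232, np.int64(571), np.int64(134), np.int64(168)), (235, np.int64(576), np.int64(137), np.int64(164)), (238, np.int64(577), np.int64(139), np.int64(156)), (241, np.int64(550), np.int64(130), np.int64(100)), (244, np.int64(550), np.int64(132), np.int64(90)), (247, np.int64(549), np.int64(133), np.int64(76)), (250, np.int64(549), np.int64(135), np.int64(63)), (253, np.int64(536), np.int64(132), np.int64(30)), (256, np.int64(541), np.int64(136), np.int64(25))]
```

The depth shows the fingertips ending at about z 45–50, above the rib top, although the reported TCP z is 9.6. I'll check the stated offset.

Run:
```python
from h import *
print(grip_point_offset, grip_point_offset() if callable(grip_point_offset) else "")
im,d,K,T=grab("scene"); P=pts(d,K,T)
hsv=cv2.cvtColor(im,cv2.COLOR_RGB2HSV)
a=-.214; R=np.array([[np.cos(a),-np.sin(a)],[np.sin(a),np.cos(a)]])
L=(P[...,:2]-[535.6,110.3])@R; h=P[...,2]
m=(abs(L[...,0])<14)&(abs(L[...,1])<40)
for z in range(30,130,5):
    q=m&(h>z)&(h<=z+5)
    if q.sum(): print(z,q.sum(),L[q].min(0).round(),L[q].max(0).round(),im[q].mean(0).round())
print(read_state()["joints"])
```

```text
18.8 
30 40 [ -4. -19.] [ 5. 26.] [171. 182. 193.]
45 7 [ -9. -19.] [ 9. 17.] [134. 141. 147.]
50 9 [ -9. -23.] [10. 21.] [121. 126. 130.]
55 12 [ -9. -16.] [ 9. 27.] [108. 113. 117.]
60 15 [ -7. -23.] [11. 27.] [111. 113. 114.]
65 20 [ -8. -23.] [10. 28.] [108. 111. 112.]
70 18 [ -9. -24.] [10. 28.] [108. 110. 110.]
75 19 [ -8. -24.] [10. 27.] [105. 107. 107.]
80 19 [ -7. -26.] [10. 28.] [103. 102. 102.]
85 20 [ -9. -23.] [10. 28.] [104. 106. 106.]
90 18 [ -7. -23.] [10. 28.] [106. 107. 107.]
95 22 [ -5. -25.] [10. 28.] [100. 101. 101.]
100 12 [ -4. -23.] [11. 27.] [105. 106. 107.]
105 14 [  2. -24.] [10. 28.] [110. 111. 110.]
110 13 [  1. -25.] [10. 27.] [102. 103. 102.]
115 8 [-10. -24.] [10. 28.] [110. 106. 102.]
120 8 [ -9. -24.] [ 10. -14.] [106. 106. 106.]
125 3 [ -4. -15.] [ -1. -14.] [104. 104. 103.]
[ 1.36070622e-01  4.76339760e-01  1.67744935e+00 -2.59520745e-05
  9.87821583e-01  1.92085196e+00]
```

The real fingertips sit about 37 mm higher than the reported TCP, while x and y agree. I'll reopen, descend 36 mm more while watching the force, then close.

```bash
python3 -m handwheel '0 0 0 0 .2;0 0 0 0 .2;0 0 0 0 .2;0 0 0 0 .2;0 0 0 0 .2;0 0 0 0 .2;0 0 0 0 .2;0 0 -.25 0 .2;0 0 -.25 0 .2;0 0 -.25 0 .2;0 0 0 0 .2;0 0 0 0 .2' 15
python3 - <<'E'
from h import *
im,d,K,T=grab("scene"); P=pts(d,K,T)
s=read_state(); p=s["eef_pos"]; print(p,s["wrist_force"],s["finger_gap"])
a=-.214; R=np.array([[np.cos(a),-np.sin(a)],[np.sin(a),np.cos(a)]])
L=(P[...,:2]-p[:2])@R; h=P[...,2]
m=(abs(L[...,0])<14)&(abs(L[...,1])<60)&(abs(L[...,1])>27)
for z in range(8,60,4):
    q=m&(h>z)&(h<=z+4)
    if q.sum(): print(z,q.sum(),L[q].min(0).round(),L[q].max(0).round())
E
```

```text
clock: 5.53
eef_pos: [535.0, 110.2, -21.5]
eef_rot: [3.141, 0.002, -0.214]
wrist_force: [-0.0, 0.0, 0.4]
finger_gap: 75.3
finger_force: 0.0
[535.40973439 110.2326363  -20.80959176] [0.39012066 0.37922159 0.17990817] 74.77294070329027
8 5 [ -5. -33.] [ 8. 40.]
16 4 [ -9. -39.] [ 8. 41.]
20 7 [ -3. -42.] [  9. -36.]
24 11 [ -7. -44.] [10. 50.]
28 14 [ -6. -48.] [ 9. 51.]
32 13 [ -8. -47.] [10. 51.]
36 13 [ -8. -44.] [10. 50.]
40 15 [-10. -47.] [10. 51.]
44 10 [ -5. -45.] [ 9. 51.]
48 18 [ -8. -46.] [ 9. 51.]
52 11 [ -3. -48.] [ 9. 51.]
56 13 [ -6. -43.] [ 9. 51.]
```

```bash
python3 -m handwheel '0.02 0 -.12 0 .2;0 0 0 0 .2;0 0 0 0 .5;0 0 0 0 .6;0 0 0 0 .6;0 0 0 0 .6;0 0 0 0 .6;0 0 0 0 .6' 15
```

```text
clock: 6.25
eef_pos: [536.5, 110.3, -25.1]
eef_rot: [-3.141, -0.0, -0.214]
wrist_force: [0.9, 0.1, 1.4]
finger_gap: 49.6
finger_force: 15.0
```

Gripped at 49.6 mm. Flat on the table the reported z is -25.1, so underside height = z + 25.1. I'll lift, turn to the case yaw, and go in front of the case to tilt the cover on the keeper strip.

```bash
python3 -m handwheel '0 0 .8 0 .6;0 0 .8 0 .6;0 0 .8 0 .6;-.25 -.9 0 .72 .6;-.25 -.9 0 .72 .6;-.25 -.9 0 .72 .6;-.25 -.9 0 .72 .6;-.25 -.9 0 .72 .6;-.25 -.9 0 .72 .6;-.25 -.9 0 .72 .6;-.25 -.9 0 .7 .6;0 0 0 0 .6' 20
```

```text
clock: 7.25
eef_pos: [454.8, -182.5, 70.8]
eef_rot: [3.141, 0.0, 0.287]
wrist_force: [0.8, 0.6, -0.4]
finger_gap: 50.2
finger_force: 20.0
```

```bash
cat > tilt.py <<'E'
from h import *
import sys
c0=np.array([601.,-138.]); a=np.radians(16.4); R=np.array([[np.cos(a),-np.sin(a)],[np.sin(a),np.cos(a)]])
s=read_state(); p=s["eef_pos"]; e=(p[:2]-c0)@R
print("eef",p.round(1),"yaw",np.degrees(s["eef_rot"][2]).round(1),"local",e.round(1),"seat x",(e[0]+30.7).round(1),"F",(s["wrist_force"]).round(1),"gap",round(s["finger_gap"],1))
for n in("scene","top"):
    im,d,K,T=grab(n); P=pts(d,K,T); hsv=cv2.cvtColor(im,cv2.COLOR_RGB2HSV)
    L=(P[...,:2]-c0)@R; h=P[...,2]
    # bluish grey cover plate
    m=(im[...,2].astype(int)-im[...,0]>8)&(hsv[...,1]<90)&(im.min(-1)>90)&(abs(L[...,0]-e[0])<75)&(abs(L[...,1]-e[1])<45)&(h>38)
    q=m&(abs(L[...,0]-e[0]-30)<28)
    if q.sum()>20:
        A=np.c_[L[q],np.ones(q.sum())]; w,*_=np.linalg.lstsq(A,h[q],rcond=None); r=h[q]-A@w; g=abs(r)<3*np.median(abs(r))+1
        w,*_=np.linalg.lstsq(A[g],h[q][g],rcond=None)
        Q=L[q][g]; print(n,"rear plate",g.sum(),"slope deg",np.degrees(np.arctan(w[:2])).round(1),"top z at grip",(w@[*e,1]).round(1),"x",np.percentile(Q[:,0],[1,99]).round(1),"y",np.percentile(Q[:,1],[1,99]).round(1))
    np.savez(f"t_{n}.npz",im=im)
E
python3 tilt.py
```

```text
eef [ 454.8 -182.5   70.8] yaw 16.5 local [-152.8   -1.4] seat x -122.1 F [ 0.8  0.6 -0.4] gap 50.2
scene rear plate 487 slope deg [-4.7  0.3] top z at grip 104.9 x [-150.   -95.5] y [-38.   38.6]
top rear plate 35 slope deg [-4.4 -2.6] top z at grip 106.8 x [-109.4  -95. ] y [18.9 39.3]
```

The rear droops 4.7° in the grip, and the cover pivots easily. I'll lower it so the rear meets the strip.

```bash
python3 -m handwheel '0 0 -.5 0 .6;0 0 -.5 0 .6;0 0 -.1 0 .6;0 0 -.1 0 .6;0 0 -.1 0 .6;0 0 0 0 .6;0 0 0 0 .6' 15; python3 tilt.py
```

```text
clock: 7.93
eef_pos: [456.8, -177.6, 19.3]
eef_rot: [3.141, -0.001, 0.287]
wrist_force: [0.6, 0.5, -1.0]
finger_gap: 49.7
finger_force: 15.0
eef [ 456.8 -177.6   19.3] yaw 16.5 local [-149.5    2.8] seat x -118.8 F [ 0.6  0.5 -1. ] gap 49.7
scene rear plate 379 slope deg [ 7.3 -0.2] top z at grip 54.3 x [-147.1  -92.2] y [-32.9  42.8]
top rear plate 40 slope deg [13.   0.1] top z at grip 49.4 x [-107.6  -91.7] y [23.4 41.7]
```

```bash
python3 -m handwheel '0 0 -.1 0 .6;0 0 -.1 0 .6;0 0 0 0 .6;0 0 0 0 .6;0 0 0 0 .6' 15; python3 tilt.py
```

```text
clock: 8.45
eef_pos: [456.3, -177.7, 10.6]
eef_rot: [-3.141, 0.0, 0.287]
wrist_force: [-0.0, -0.4, -0.9]
finger_gap: 49.8
finger_force: 15.0
eef [ 456.3 -177.7   10.6] yaw 16.4 local [-150.     2.8] seat x -119.3 F [-0.  -0.4 -0.9] gap 49.8
scene rear plate 287 slope deg [17.2 -0.8] top z at grip 46.5 x [-147.4  -92.5] y [-31.4  42.1]
top rear plate 37 slope deg [19.1 -0.9] top z at grip 46.1 x [-105.6  -92.3] y [23.8 41.6]
```

Tilt is 17–18°. I'll add a little, clamp harder, lift, and carry it over the bay.

```bash
python3 -m handwheel '0 0 -.08 0 .6;0 0 0 0 .6;0 0 0 0 .65;0 0 0 0 .65;0 0 .2 0 .65;0 0 .5 0 .65;0 0 .5 0 .65;0 0 .5 0 .65;0 0 0 0 .65;0 0 0 0 .65' 45; python3 tilt.py
```

```text
clock: 9.38
eef_pos: [456.7, -177.9, 76.1]
eef_rot: [3.14, -0.001, 0.287]
wrist_force: [0.3, 0.3, -2.2]
finger_gap: 49.4
finger_force: 45.0
eef [ 456.7 -177.9   76.1] yaw 16.4 local [-149.7    2.5] seat x -119.0 F [ 0.3  0.3 -2.2] gap 49.4
scene rear plate 283 slope deg [18.8 -0.3] top z at grip 112.4 x [-147.3  -92.3] y [-32.2  42.9]
top rear plate 50 slope deg [28.2  2.7] top z at grip 101.2 x [-109.1  -92.1] y [21.5 42.1]
```

```bash
python3 -m handwheel '.5 .1 0 0 .65;.6 .15 0 0 .65;.6 .18 0 0 .65;.6 .18 0 0 .65;.5 .15 0 0 .65;.4 .1 0 0 .65;0 0 0 0 .65;0 0 0 0 .65;0 0 -.3 0 .65;0 0 -.3 0 .65;0 0 0 0 .65;0 0 0 0 .65' 45; python3 tilt.py
python3 - <<'E'
from h import *
im=np.load("t_scene.npz")["im"]; tp=np.load("t_top.npz")["im"]
A=cv2.resize(im[140:290,160:320],(560,525),interpolation=2); cv2.imwrite("pics/b1.png",A[...,::-1])
E
```

```text
clock: 10.48
eef_pos: [583.3, -143.4, 50.3]
eef_rot: [-3.14, 0.002, 0.286]
wrist_force: [1.4, -0.1, -0.8]
finger_gap: 49.4
finger_force: 45.0
eef [ 583.3 -143.4   50.3] yaw 16.4 local [-18.5  -0.1] seat x 12.2 F [ 1.4 -0.1 -0.8] gap 49.4
scene rear plate 383 slope deg [19.7 -0.6] top z at grip 85.6 x [-15.9  39.4] y [-35.9  40.8]
```

View pics/b1.png

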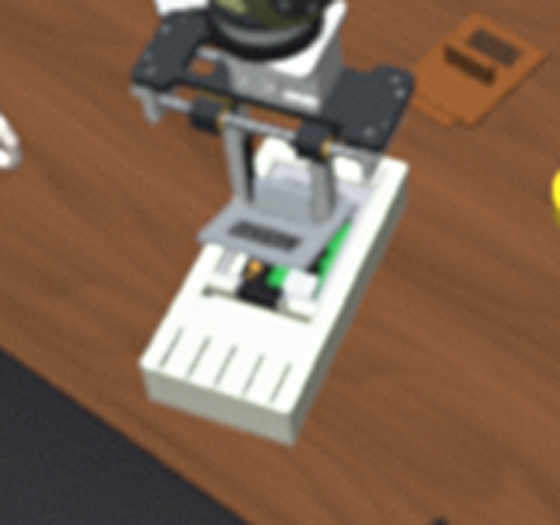

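The picture shows the cover tilted over the bay, its rear (270,235) above the catch (258,290), and it's centred sideways. I'll lower the lip to the sill in small steps.

```bash
python3 -m handwheel '0 0 -.2 0 .65;0 0 -.1 0 .65;0 0 0 0 .65;0 0 0 0 .65'; python3 -m handwheel '0 0 -.05 0 .65;0 0 0 0 .65;0 0 0 0 .65';python3 tilt.py
```

```text
clock: 10.92
eef_pos: [584.2, -143.3, 39.4]
eef_rot: [-3.141, 0.0, 0.287]
wrist_force: [-0.6, -0.1, -0.6]
finger_gap: 50.0
finger_force: 45.0
clock: 11.17
eef_pos: [585.0, -143.2, 38.4]
eef_rot: [3.141, -0.002, 0.287]
wrist_force: [0.1, 0.8, 5.9]
finger_gap: 49.8
finger_force: 45.0
eef [ 585.  -143.2   38.4] yaw 16.4 local [-16.8  -0.5] seat x 13.9 F [0.1 0.8 5.9] gap 49.8
scene rear plate 372 slope deg [19.4 -0.8] top z at grip 73.6 x [-13.9  40.6] y [-35.6  40.7]
```

Contact at 5.9 N with the tilt held at 19.4°. Now I'll slide forward into the slot.

```bash
python3 -m handwheel '-.1 -.03 .01 0 .65;-.1 -.03 0 0 .65;-.1 -.03 0 0 .65;-.1 -.03 0 0 .65;0 0 0 0 .65;0 0 0 0 .65'; python3 tilt.py
```

```text
clock: 11.77
eef_pos: [568.3, -148.4, 38.4]
eef_rot: [3.141, -0.0, 0.287]
wrist_force: [0.8, -1.1, 5.2]
finger_gap: 49.7
finger_force: 45.0
eef [ 568.3 -148.4   38.4] yaw 16.4 local [-34.3  -0.8] seat x -3.6 F [ 0.8 -1.1  5.2] gap 49.7
scene rear plate 368 slope deg [17.7 -1. ] top z at grip 74.7 x [-31.7  23.1] y [-36.   40.2]
```

```bash
M='import sys'; python3 -m handwheel '-.05 -.015 0 0 .65;-.05 -.015 0 0 .65;0 0 0 0 .65;0 0 0 0 .65'; python3 -m handwheel '-.05 -.015 0 0 .65;0 0 0 0 .65;0 0 0 0 .65'; python3 tilt.py
```

```text
clock: 12.2
eef_pos: [564.9, -149.5, 38.5]
eef_rot: [3.141, -0.001, 0.287]
wrist_force: [1.9, 0.0, 6.4]
finger_gap: 49.3
finger_force: 45.0
clock: 12.45
eef_pos: [562.9, -150.0, 38.5]
eef_rot: [3.141, -0.001, 0.287]
wrist_force: [2.3, 0.7, 6.6]
finger_gap: 49.2
finger_force: 45.0
eef [ 562.9 -150.    38.5] yaw 16.4 local [-39.9  -0.8] seat x -9.2 F [2.3 0.7 6.6] gap 49.2
scene rear plate 365 slope deg [18.5 -1.1] top z at grip 74.5 x [-37.3  17.7] y [-35.5  40.6]
```

```bash
python3 -m handwheel '-.05 -.015 0 0 .65;0 0 0 0 .65;0 0 0 0 .65'; python3 -m handwheel '-.05 -.015 0 0 .65;0 0 0 0 .65;0 0 0 0 .65'; python3 tilt.py
```

```text
clock: 12.8
eef_pos: [561.0, -150.6, 38.5]
eef_rot: [3.141, -0.001, 0.287]
wrist_force: [2.5, -0.3, 6.4]
finger_gap: 49.4
finger_force: 45.0
clock: 13.05
eef_pos: [560.1, -150.9, 39.1]
eef_rot: [3.14, -0.004, 0.287]
wrist_force: [8.1, 2.6, 7.0]
finger_gap: 49.5
finger_force: 45.0
eef [ 560.1 -150.9   39.1] yaw 16.4 local [-42.8  -0.9] seat x -12.1 F [8.1 2.6 7. ] gap 49.5
scene rear plate 368 slope deg [19.1 -0.7] top z at grip 75.1 x [-40.5  14.1] y [-36.   40.4]
```

The lip has met the end wall (Fx jumped to 8 N). I'll ease the grip and pivot down along the arc.

```bash
python3 -m handwheel '.01 .005 0 0 .6;0 0 0 0 .6;.04 .012 -.058 0 .6;.04 .012 -.058 0 .6;.04 .012 -.058 0 .6;.035 .01 -.058 0 .6;0 0 0 0 .6;0 0 0 0 .6' 20; python3 tilt.py
```

```text
clock: 13.82
eef_pos: [565.3, -149.1, 28.6]
eef_rot: [3.141, -0.001, 0.287]
wrist_force: [3.4, 0.8, 2.6]
finger_gap: 49.8
finger_force: 20.0
eef [ 565.3 -149.1   28.6] yaw 16.4 local [-37.4  -0.5] seat x -6.7 F [3.4 0.8 2.6] gap 49.8
scene rear plate 475 slope deg [ 6.8 -1. ] top z at grip 66.0 x [-34.7  19.9] y [-36.7  40.6]
```

```bash
python3 -m handwheel '.035 .01 -.05 0 .6;.025 .008 -.05 0 .6;.015 .004 -.05 0 .6;0 0 0 0 .6;0 0 0 0 .6' 25; python3 tilt.py
```

```text
clock: 14.33
eef_pos: [567.9, -148.2, 22.4]
eef_rot: [-3.141, 0.0, 0.287]
wrist_force: [3.5, -0.9, 1.6]
finger_gap: 50.1
finger_force: 25.0
eef [ 567.9 -148.2   22.4] yaw 16.4 local [-34.6  -0.4] seat x -3.9 F [ 3.5 -0.9  1.6] gap 50.1
scene rear plate 522 slope deg [ 3.7 -0.5] top z at grip 58.2 x [-31.6  22.8] y [-36.3  40.8]
```

```bash
python3 -m handwheel '.01 .003 -.05 0 .6;.005 0 -.03 0 .6;0 0 0 0 .6;0 0 0 0 .6' 30; python3 -m handwheel '0 0 -.04 0 .6;0 0 0 0 .6;0 0 0 0 .6'; sed -i 's/-e\[0\]-30)<28/-e[0]-36)<28/' tilt.py; python3 tilt.py
```

```text
clock: 14.77
eef_pos: [568.8, -148.1, 19.8]
eef_rot: [3.141, -0.0, 0.287]
wrist_force: [2.7, 1.4, 6.7]
finger_gap: 49.9
finger_force: 30.0
clock: 15.02
eef_pos: [569.1, -148.2, 18.9]
eef_rot: [3.141, -0.001, 0.287]
wrist_force: [1.1, 1.4, 11.7]
finger_gap: 49.9
finger_force: 30.0
eef [ 569.1 -148.2   18.9] yaw 16.4 local [-33.5  -0.8] seat x -2.8 F [ 1.1  1.4 11.7] gap 49.9
scene rear plate 510 slope deg [3.3 0.3] top z at grip 52.6 x [-25.   28.9] y [-37.9  40.5]
```

```bash
python3 -m handwheel '0 0 -.04 0 .6;0 0 0 0 .6;0 0 0 0 .6' 35; python3 -m handwheel '0 0 -.03 0 .6;0 0 0 0 .6;0 0 0 0 .6'; python3 tilt.py
```

```text
clock: 15.37
eef_pos: [569.5, -148.2, 17.1]
eef_rot: [3.14, -0.002, 0.287]
wrist_force: [6.2, 1.2, 7.7]
finger_gap: 49.5
finger_force: 35.0
clock: 15.62
eef_pos: [569.7, -148.1, 15.9]
eef_rot: [3.14, -0.002, 0.287]
wrist_force: [7.0, 1.4, 6.4]
finger_gap: 49.8
finger_force: 35.0
eef [ 569.7 -148.1   15.9] yaw 16.4 local [-32.9  -0.8] seat x -2.2 F [7.  1.4 6.4] gap 49.8
scene rear plate 508 slope deg [1.5 0.1] top z at grip 49.6 x [-24.5  29.4] y [-38.5  40. ]
```

```bash
python3 -m handwheel '.02 .005 -.04 0 .6;0 0 0 0 .6;0 0 0 0 .6' 35; python3 -m handwheel '0 0 -.03 0 .6;0 0 0 0 .6;0 0 0 0 .6'; python3 tilt.py
python3 - <<'E'
from h import *
im=np.load("t_scene.npz")["im"]
cv2.imwrite("pics/b2.png",cv2.resize(im[165:285,180:300],(600,600),interpolation=2)[...,::-1])
E
```

```text
clock: 15.97
eef_pos: [570.0, -147.9, 13.9]
eef_rot: [3.141, -0.001, 0.287]
wrist_force: [5.1, 1.9, 5.4]
finger_gap: 50.1
finger_force: 35.0
clock: 16.22
eef_pos: [570.1, -147.9, 13.8]
eef_rot: [3.141, -0.002, 0.287]
wrist_force: [-0.9, 1.7, 17.8]
finger_gap: 49.3
finger_force: 35.0
eef [ 570.1 -147.9   13.8] yaw 16.4 local [-32.4  -0.8] seat x -1.7 F [-0.9  1.7 17.8] gap 49.3
scene rear plate 498 slope deg [0.4 0.2] top z at grip 47.7 x [-23.8  28.5] y [-38.8  40.1]
```

View pics/b2.png

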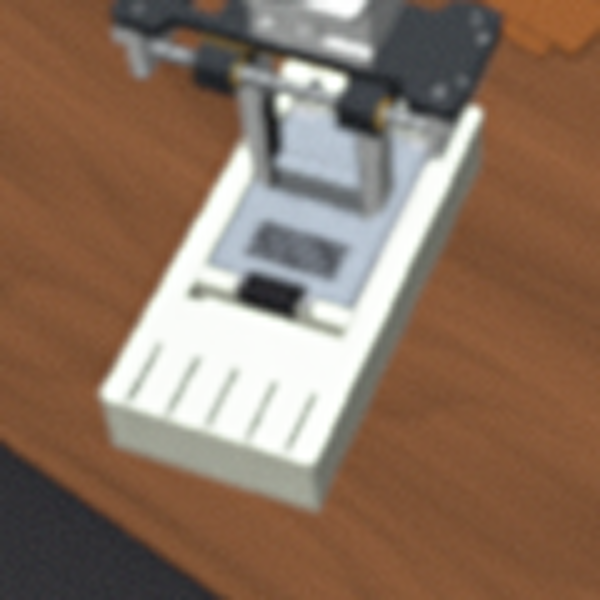

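The cover lies flat (0.4°), and at 17.8 N it has bottomed. The picture shows it in the seat with the catch (270,293) at its rear edge. I'll release, lift clear, and look at the catch.

```bash
python3 -m handwheel '0 0 .03 0 .6;0 0 0 0 .3;0 0 0 0 .3;0 0 0 0 .3;0 0 0 0 .3;0 0 0 0 .3;0 0 .4 0 .3;0 0 .8 0 .3;0 0 .8 0 .3;0 0 .8 0 .3;0 0 0 0 .3;0 0 0 0 .3' 15
python3 - <<'E'
from h import *
c0=np.array([601.,-138.]); a=np.radians(16.4); R=np.array([[np.cos(a),-np.sin(a)],[np.sin(a),np.cos(a)]])
im,d,K,T=grab("scene"); P=pts(d,K,T); L=(P[...,:2]-c0)@R; h=P[...,2]
B=im[...,2].astype(int)-im[...,0]>8
for x in range(-88,40,8):
    q=(abs(L[...,0]-x)<4)&(abs(L[...,1]-1)<38)&(h<53)&(h>40)&B
    if q.sum()>3: print(x,np.median(h[q]).round(1),q.sum())
q=B&(h<53)&(h>40)&(abs(L[...,0])<35)&(abs(L[...,1])<45)
A=np.c_[L[q],np.ones(q.sum())]; w=np.linalg.lstsq(A,h[q],rcond=None)[0]; print("slope",np.degrees(w[:2]).round(2))
dk=(im.max(-1)<60)&(abs(L[...,0]-40)<25)&(abs(L[...,1])<25)&(h>45)
print("dark",dk.sum(),L[dk].min(0).round(),L[dk].max(0).round(),L[dk].mean(0).round(1),h[dk].min(),h[dk].max())
s=read_state(); print(s["eef_pos"],s["wrist_force"],s["finger_gap"])
cv2.imwrite("pics/b3.png",cv2.resize(im[170:270,190:290],(600,600),interpolation=2)[...,::-1])
E
```

```text
clock: 17.32
eef_pos: [570.0, -148.1, 126.9]
eef_rot: [3.14, -0.002, 0.287]
wrist_force: [-0.8, -0.2, -0.4]
finger_gap: 65.6
finger_force: 0.0
-88 43.6 14
-80 47.3 46
-72 47.5 61
-64 47.5 73
-56 48.0 59
-48 48.2 18
-40 47.6 20
-32 48.3 30
-24 47.7 83
-16 47.8 66
-8 47.8 67
0 47.8 76
8 47.8 76
16 47.5 76
24 48.3 55
32 49.9 6
slope [0.16 0.18]
dark 50 [ 37. -11.] [50. 16.] [43.1  2.4] 54.33994918484211 65.52707546380623
[ 569.14746941 -147.85785158  125.11064591] [-0.0884502   0.19437722  0.9305867 ] 65.56548482045258
```

View pics/b3.png

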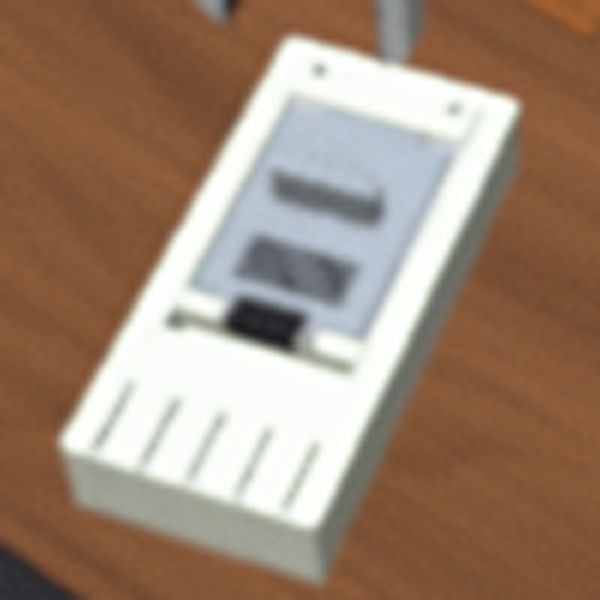

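The picture shows the cover flat in its seat, with the catch at (265,320) overlapping the rear edge. I'll compare the catch's position with its initial one.

Run:
```python
from h import *
for n in("scene","top"):
    im1,d,K,T=grab(n); im0=np.load(n+"0.npz")["im"]
    c=(231,222) if n=="scene" else None
    for t,im in(("before",im0),("after",im1)):
        g=im.max(-1)
        if n=="scene": r=g[212:232,222:250]
        else: r=g[155:180,305:330]
        dk=r<60; ys,xs=np.nonzero(dk)
        print(n,t,dk.sum(),xs.min(),xs.max(),ys.min(),ys.max(),xs.mean().round(2),ys.mean().round(2),"cols bottoms",[int(ys[xs==x].max()) for x in np.unique(xs)])
    if n=="scene": print(np.abs(im1.astype(int)-im0).max(-1)[218:232,224:246].tolist()[::2])
```

```text
scene before 80 6 27 0 15 13.38 9.14 cols bottoms [12, 12, 13, 13, 13, 14, 14, 14, 14, 15, 13, 11, 4, 5]
scene after 50 6 17 9 15 11.38 11.64 cols bottoms [12, 12, 13, 13, 13, 14, 14, 14, 14, 15, 13, 11]
[[35, 46, 52, 38, 41, 99, 129, 137, 140, 148, 143, 150, 135, 100, 74, 79, 84, 94, 109, 124, 135, 143], [1, 4, 6, 6, 2, 5, 17, 31, 50, 69, 91, 107, 109, 107, 116, 104, 56, 50, 69, 86, 99, 111], [8, 7, 5, 4, 0, 4, 3, 3, 3, 1, 4, 4, 9, 20, 33, 32, 20, 43, 55, 52, 51, 53], [5, 7, 7, 3, 2, 3, 3, 2, 3, 5, 2, 1, 5, 2, 2, 1, 0, 8, 20, 37, 40, 44], [3, 4, 5, 9, 8, 5, 5, 2, 5, 5, 1, 3, 5, 4, 4, 8, 5, 4, 5, 1, 1, 2], [3, 2, 3, 2, 3, 4, 4, 4, 3, 7, 8, 6, 5, 3, 3, 7, 6, 6, 5, 6, 5, 5], [1, 3, 2, 2, 2, 2, 2, 2, 2, 2, 2, 3, 3, 4, 5, 5, 6, 8, 6, 4, 8, 5]]
top before 57 7 17 9 16 12.3 12.14 cols bottoms [13, 16, 15, 15, 15, 15, 14, 14, 14, 14, 13]
top after 51 0 24 0 24 12.31 18.57 cols bottoms [24, 24, 24, 24, 24, 24, 24, 23, 23, 23, 23, 23, 22, 23, 23, 23, 23, 23, 23, 23, 4]
```

The catch pixels match their initial position to within image noise, so it has sprung forward over the cover.

```bash
python3 -c "
from cell import *
print(sign_off())"
```

```text
the job is handed in; nothing more can be done
None
```

The terminal cover is hooked under the keeper strip, pressed flat (0.2°) and released with the catch sprung forward over its rear edge. The other objects were left alone, and the job is handed in at about 17 s on the robot clock.

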